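# Set the edge guide for a new print frame

### The arm

A 6-joint arm with a two-finger parallel gripper is mounted at the origin on the work surface. World frame = base frame: x ahead of the robot, y to its left, z up, the work surface at z = 0. Lengths are in m, angles in rad, forces in N, time in s.
With the tool pointing down it reaches from about 0.25 to 0.8 m from the base axis. Payload 3.9 kg.
Tool frame: the origin (TCP) lies midway between the tips of the shut fingers; the grasp point (between the pads) lies 19 mm behind it; z points along the fingers, y is the line along which they close (so a half turn about z gives the same grasp; the last joint's range is limited). The gripper opens to 85 mm and grips with 20 to 120 N. Pads are 22 mm wide; open, the fingers measure 114 mm over their backs; the gripper's body (76 mm by 85 mm) begins 54 mm behind the grasp point. The pads swing forward as they close: fully open they stand 13 mm farther back than shut.
Start: joints at [1.162, 0.26, -0.138, 1.173, 0, 1.571], TCP at [0.209, 0.482, 0.231] pointing down, gripper open.
Joint ranges: [-2.78, 2.78], [-0.83, 1.72], [-1.28, 1.37], [-1.9, 2.12], [-1.57, 1.48], [-3.14, 3.14]. Speed limits (rad/s): [2.57, 2.57, 3.14, 3.14, 3.14, 3.14].

### API

Orientations are given as a rotation vector (axis times angle).
In Python, from workcell import env gives the robot as it stands.
- The arm moves only by the tool arm_command, never from a script. Its argument "rows" is a list of rows, each an object of numbers: "hand": the finger opening in m, from 0 to 0.0854; "x", "y", "z": the shift along the tool's x, y, z in m; "rx", "ry", "rz": the turn, a rotation vector about the tool's x, y, z in rad. In form: [{"hand": .., "x": .., "y": .., "z": .., "rx": .., "ry": .., "rz": ..}, ...]. A call has 1 to 5 rows; each row is the pose to reach, as a shift and turn from the pose commanded when the call began, along the tool's axes at that moment; what a row does not reach only later rows make up. A row lasts 1/12 s, in which the tool goes at most 41.7 mm and 7.16 degrees, less where a joint would pass 70% of its speed; a pose out of reach is approached as far as the arm can. A call with a gripper value outside its range is refused whole. The fingers move at their own pace and stop on an object; "grip_force" is the grip in N (left out, the last holds). Time passes only in rows, so rows that repeat a pose let the fingers close. It gives the time, the measured TCP pose, the force, the opening and the grip force at its end, in the units of the state.
- env.sense(): the state, without advancing time (a new reading comes with each control period).
- env.read_camera(name): name is "scene" or "top" or "wrist"; returns (picture, depth): 384x512x3 uint8, red, green, blue; 384x512 float32, m along the optical axis (not along the pixel's ray), 0 where there is no reading.
- env.camera_model(name): a dict with "K" (3x3 intrinsics, pixels), "position" and "attitude" of the camera in the world. Camera axes: x right, y up, looking along -z (the intrinsics and any distortion apply to the point x, -y, -z); pixel columns grow to the right and rows downward; lengths in m; the calibration is good to about 2 mm. A picture is of the moment at which its call begins: read the wrist's pose just before it. camera_model takes no time and is no camera call; for the wrist camera it gives the pose at the moment of the call.
- env.close_job(): hands the job in; it is judged then, once.
The state is a dict: "t": time; "joints": joint angles; "joint_vel": joint speeds; "effort": joint torques, N m; "tool_pos": TCP position; "tool_rot": TCP orientation; "force": force on the tool from outside, world axes, zero at the start; "wrist_torque": the same for the moment, N m; "opening": finger opening in m; "grip_force": force on a finger pad.
Only numpy, scipy, OpenCV 4.12 (cv2) and the standard library are available. Lean on these libraries where they do the work, as an engineer would, in place of code of your own. Each camera call takes 0.05 s, during which the arm holds its last target. There are 200 camera calls.

### The job

Set up the frame guide: turn the red grip on the eccentric counter-clockwise (seen from above) until its white pointer stands over the green mark, which opens the gap between fence and black jaw. Then check the gap with the yellow gauge: slide it down between the two until it stands upright on the base plate, and let go, leaving the eccentric on its mark.

Things in the scene. Friction and masses are not known exactly. Their poses are not given: they have to be found in the camera images.
- cam (a joint): the eccentric's turn in rad: 0 = jaw closest (gap 14 mm), growing counter-clockwise seen from above to 1.6 (gap 37 mm). The green mark spans 0.80 to 1.29; at its middle, 1.03, the gap is about 29 mm (25.5 and 33 mm at its ends). Starts at 0 to 0.4, stays where it is left; turning takes about 0.2 N m.
- cam_grip (a point): red bar grip on the eccentric: 46 mm long, 14 mm thick, from 44 to 80 mm above the table. The point is its centre, on the upright turning axis, 62 mm above the table; x along the bar, to the white pointer's side, turning with it; z up. All else on the guide is below 42 mm, so it is pinched across its thickness from above and twisted about its axis.
- lane (a point): gap of the fixed guide: point on the blue base plate's top (10 mm above the table), midway between aluminium fence and black sliding jaw when the eccentric is at 1.03. x along the gap (70 mm long; the gauge's long side goes along x, either way round), y from fence to jaw and eccentric (axis at y 55 mm), z up. Both rise to 40 mm above the table; their top 14 mm flare outward 8 mm each as a lead-in.
- gauge_center (a point): loose yellow gauge, standing beside a red (34 mm) and a blue (16 mm) one: body 50 (x) by 24 (y) by 42 mm tall, black grip on top 36 (x) by 20 (y) by 36 mm tall; 78 mm in all, 0.12 kg. The point is its centre, 39 mm above its underside; the grip's centre is 21 mm higher. z up. Pinch the grip along x (36 mm): fingers then clear jaw and eccentric. Seated, the point is 49 mm above the table.

How it is judged:
On the way:
1. the eccentric is turned so that its pointer is over the green mark, while the yellow gauge is still out of the gap (value of joint cam between 0.8 and 1.29 rad and distance between gauge_center and lane above 0.06 m), for 0.2 s.
At the end, for the whole second after the job is handed in: The eccentric is on the green mark (0.80 to 1.29 rad) and the released yellow gauge stands in the gap: centre within 20 mm of the gap's middle lengthwise, 12 mm across, at most 5 mm above its seated height, upright within 9 degrees, in line with the gap within 14 degrees (value of joint cam between 0.8 and 1.29 rad and x of gauge_center in the frame of lane between -0.02 and 0.02 m and y of gauge_center in the frame of lane between -0.012 and 0.012 m and z of gauge_center in the frame of lane below 0.044 m and angle between gauge_center's own z axis and vertical below 0.17 rad and angle between the x axis of gauge_center and the x axis of lane, either way round below 0.26 rad); the robot touches nothing.
It also fails if it takes over 51 s, if anything falls off the work surface, if the arm or the gripper's body presses on something with over 40 N, if the wrist force passes 120 N, or if a joint passes its speed limit or range.

## Working session

There is one attempt and no reset: what is moved stays moved. The work goes in short steps, Python scripts to look and compute and a tool call to move; the robot and the scene stay as the last step left them, time stands still between calls to the robot, and variables do not carry over. Pictures are saved under pics/ and viewed, at most 10 in all, crops included, and the job is handed in when it is done.

Besides the shell and the picture viewer there is one more tool, called after "Emit:" in YAML: its name, and indented under it one key for each argument. arm_command: Moves the arm, as the interface text tells. Its arguments: {"type":"object","properties":{"rows":{"type":"array","items":{"type":"object","properties":{"hand":{"type":"number"},"x":{"type":"number"},"y":{"type":"number"},"z":{"type":"number"},"rx":{"type":"number"},"ry":{"type":"number"},"rz":{"type":"number"}}}},"grip_force":{"type":"number"}},"required":["rows"]}

```bash
mkdir -p pics; ls
cat > h.py <<'E'
import numpy as np, cv2
from scipy.spatial.transform import Rotation as R
from workcell import env
def cam(name):
    m=env.camera_model(name); p,d=env.read_camera(name); return m,p,d
def att(m):
    a=np.array(m["attitude"]); 
    return a if a.shape==(3,3) else (R.from_rotvec(a).as_matrix() if a.size==3 else R.from_quat(a).as_matrix())
def rays(m,uv):
    K=np.array(m["K"]); uv=np.atleast_2d(uv).astype(float)
    d=np.c_[(uv[:,0]-K[0,2])/K[0,0],-(uv[:,1]-K[1,2])/K[1,1],-np.ones(len(uv))]
    return d@att(m).T
def onplane(m,uv,z):
    d=rays(m,uv); o=np.array(m["position"]); return o+d*((z-o[2])/d[:,2])[:,None]
def pts(m,d,mask):
    v,u=np.nonzero(mask&(d>0)); r=rays(m,np.c_[u,v]); return np.array(m["position"])+r*d[v,u][:,None]
E
python3 - <<'E'
from h import *
s=env.sense(); print(s)
for n in ("top","scene"):
    m,p,d=cam(n); print(m); cv2.imwrite(f"pics/{n}.png",p[:,:,::-1])
    np.savez(f"{n}.npz",p=p,d=d)
E
```

```text
pics
{'t': 0.0, 'joints': array([ 1.16199113e+00,  2.60686243e-01, -1.39362269e-01,  1.17271288e+00,
       -2.46002146e-05,  1.57081266e+00]), 'joint_vel': array([ 6.41227260e-04,  5.02982641e-04,  1.50106140e-04,  1.89113021e-03,
       -8.79235047e-05, -6.89653828e-04]), 'effort': array([ 1.40772274e-03, -4.05678964e+01,  2.53924352e+01,  1.88158744e-02,
        1.91080612e-04, -1.04372852e-06]), 'tool_pos': array([0.20843047, 0.4811089 , 0.23046632]), 'tool_rot': array([-6.37636201e-01, -3.07581870e+00,  3.02994947e-03]), 'force': array([-0.17471072, -0.55361139, -1.5129442 ]), 'wrist_torque': array([ 0.00565534,  0.00265466, -0.00483357]), 'grip_force': 0.0, 'opening': 0.08522613558677984}
{'K': array([[463.12300345,   0.        , 264.31465247],
       [  0.        , 463.12300345, 197.78665232],
       [  0.        ,   0.        ,   1.        ]]), 'position': array([ 0.36564365, -0.04076152,  0.87218495]), 'attitude': array([ 0.16936938, -0.1691887 , -1.5132625 ])}
{'K': array([[497.58955144,   0.        , 259.00597073],
       [  0.        , 497.58955144, 194.75132043],
       [  0.        ,   0.        ,   1.        ]]), 'position': array([ 0.94131016, -0.65239388,  0.51788292]), 'attitude': array([0.97370863, 0.28191281, 0.55107007])}
```

View pics/top.png

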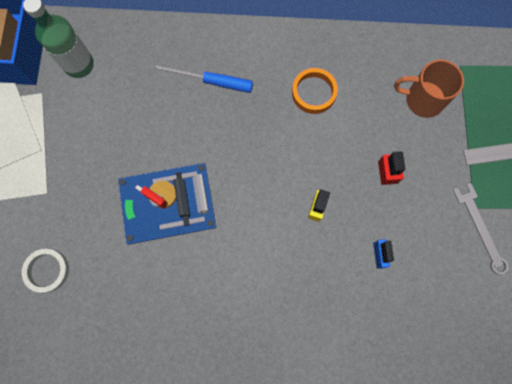

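View pics/scene.png

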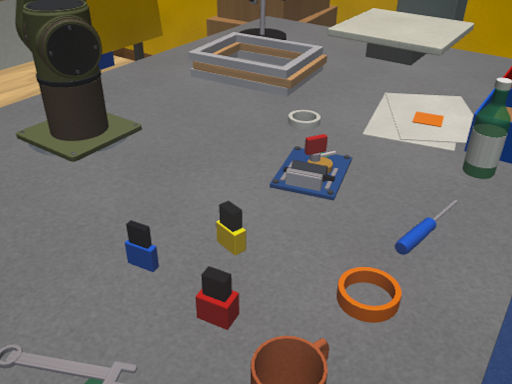

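The top view shows the guide near (167,203): red grip at (152,196), pointer tip (138,187), green mark (129,209), fence (202,193) and jaw (183,198). The yellow gauge is at (320,204). The scene view agrees.

Run:
```python
from h import *
m=env.camera_model("top"); f=np.load("top.npz"); p,d=f["p"],f["d"]
h=cv2.cvtColor(p,cv2.COLOR_RGB2HSV); H,S,V=[h[...,i].astype(int) for i in range(3)]
def roi(a,b,c,e):
    k=np.zeros(H.shape,bool); k[c:e,a:b]=1; return k
G=roi(112,222,158,248)
def rep(n,mask,z):
    mask=mask.astype(np.uint8); c=max(cv2.findContours(mask,0,1)[0],key=cv2.contourArea)
    q=onplane(m,c[:,0,:],z)[:,:2].astype(np.float32)
    r=cv2.minAreaRect(q); b=cv2.boxPoints(r)
    e=b[1]-b[0]; g=b[2]-b[1]; l=e if np.hypot(*e)>np.hypot(*g) else g
    print(n,"c",np.round(r[0],4),"size",np.round(r[1],4),"long ang",round(np.degrees(np.arctan2(l[1],l[0]))%180,1), "npx",mask.sum())
    P=pts(m,d,mask>0); print("   depth: med",np.round(np.median(P,0),4),"z 5/95",np.round(np.percentile(P[:,2],[5,95]),3))
    return r
red=(H<8)|(H>172)
rep("redgrip@80",G&red&(S>150)&(V>90),.08)
gr=rep("green@10",G&(H>45)&(H<80)&(S>120),.01)
rep("plate@10",G&(((H>100)&(H<125)&(S>110))|(V<0)),.01)
w=G&(S<60)&(V>165); rep("pointer/fence bright",w&roi(112,165,158,248),.04)
rep("fence@40",G&roi(190,222,158,248)&(S<60)&(V>110),.04)
rep("jaw@40",G&roi(172,192,158,248)&(V<60)&(S<140),.04)
rep("yellow@42",roi(300,340,180,230)&(H>20)&(H<35)&(S>130),.042)
rep("black@78",roi(300,340,180,230)&(V<55),.078)
P=pts(m,d,roi(300,340,180,230)); t=P[P[:,2]>.07]; print("top pts",np.round(t.mean(0),4),len(t))
r=cv2.minAreaRect(t[:,:2].astype(np.float32)); print(r)
cv2.imwrite("pics/crop.png",cv2.resize(np.hstack([p[155:250,110:225],p[155:250,270:385]])[:,:,::-1],None,fx=3.4,fy=3.4,interpolation=cv2.INTER_CUBIC))
```

```text
redgrip@80 c [0.5336 0.1601] size [0.0459 0.0133] long ang 58.5 npx 189
   depth: med [0.5335 0.1601 0.0796] z 5/95 [0.075 0.082]
green@10 c [0.5213 0.2188] size [0.0359 0.0148] long ang 14.3 npx 137
   depth: med [0.5207 0.2188 0.0109] z 5/95 [0.008 0.013]
plate@10 c [0.537  0.1499] size [0.1286 0.1685] long ang 103.8 npx 3468
   depth: med [0.5203 0.1667 0.01  ] z 5/95 [0.007 0.013]
pointer/fence bright c [0.5565 0.1975] size [0.0111 0.0071] long ang 59.5 npx 61
   depth: med [0.5612 0.1742 0.0135] z 5/95 [0.01  0.038]
fence@40 c [0.5364 0.0721] size [0.168  0.0581] long ang 4.0 npx 1932
   depth: med [0.5434 0.0702 0.0007] z 5/95 [-0.002  0.04 ]
jaw@40 c [0.5095 0.1087] size [0.0037 0.0146] long ang 92.9 npx 24
   depth: med [0.512  0.1114 0.0243] z 5/95 [0.019 0.036]
yellow@42 c [ 0.5403 -0.1303] size [0.0562 0.0237] long ang 1.4 npx 166
   depth: med [ 0.525  -0.1294  0.0409] z 5/95 [0.015 0.066]
black@78 c [ 0.5242 -0.1314] size [0.016  0.0057] long ang 74.0 npx 37
   depth: med [ 0.527  -0.1317  0.0691] z 5/95 [0.055 0.078]
top pts [ 0.5428 -0.137   0.0774] 234
((0.5434838533401489, -0.13749122619628906), (0.0199753250926733, 0.03582451492547989), 74.49418640136719)
```

View pics/crop.png

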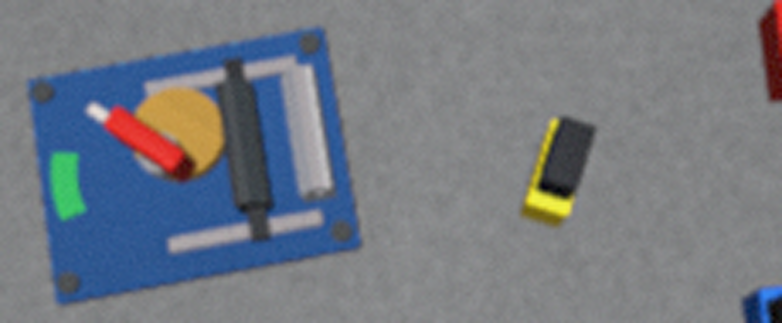

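Grip, gauge and mark come out at the right sizes and heights. The red grip's bar is at 58.5° and the gauge's long axis at −15.5°. Next I get the guide's yaw from the plate screws and work out the first move.

```bash
cat >> h.py <<'E'
def yaw():
    s=env.sense(); Rm=R.from_rotvec(s["tool_rot"]).as_matrix(); return np.array(s["tool_pos"]),np.degrees(np.arctan2(Rm[1,1],Rm[0,1])),Rm
def plan(p0,y0,p1,y1,n):
    p0=np.array(p0,float);p1=np.array(p1,float)
    dy=(y1-y0+180)%360-180 if abs(y1-y0)>180 else y1-y0
    for i in range(n):
        d=(p1-p0)/n; a=np.radians(y0+dy*i/n)
        X=np.array([-np.sin(a),np.cos(a)]);Y=np.array([np.cos(a),np.sin(a)])
        print("call",i,"x %.3f y %.3f z %.3f rz %.3f"%(d[:2]@X,d[:2]@Y,-d[2],-np.radians(dy)/n))
E
python3 - <<'E'
from h import *
m=env.camera_model("top")
s=np.array([[42,92],[310,44],[68,283],[342,231]])/3.4+[110,155]
q=onplane(m,s,.011)[:,:2]; print(np.round(q,4))
for a,b in((1,0),(3,2),(2,0),(3,1)):
    v=q[b]-q[a]; print(round(np.degrees(np.arctan2(v[1],v[0])),1),np.hypot(*v).round(4))
c=np.array([[285,68],[308,62],[332,192],[303,198]])/3.4+[110,155] 
print("fence corners@40",onplane(m,c,.04)[:,:2].round(4))
p,y,Rm=yaw(); print(p,y,Rm[:,2])
plan(p,y,[.5336,.1601,.16],-31.5,3)
E
```

```text
[[0.5723 0.2373]
 [0.6081 0.0889]
 [0.4654 0.2105]
 [0.5019 0.0626]]
103.6 0.1527
103.9 0.1523
14.1 0.1102
13.9 0.1094
fence corners@40 [[0.5857 0.0971]
 [0.5897 0.0848]
 [0.5182 0.0661]
 [0.5141 0.0814]]
[0.20845316 0.48117065 0.23054439] 66.57745364531114 [-6.97708146e-04 -1.64228129e-03 -9.99998408e-01]
call 0 x -0.142 y -0.055 z 0.024 rz 0.571
call 1 x -0.149 y 0.030 z 0.024 rz 0.571
call 2 x -0.109 y 0.106 z 0.024 rz 0.571
```

Emit:
arm_command:
  rows:
    - {"x": -0.028, "y": -0.011, "z": 0.005, "rz": 0.114, "hand": 0.085}
    - {"x": -0.057, "y": -0.022, "z": 0.01, "rz": 0.228}
    - {"x": -0.085, "y": -0.033, "z": 0.014, "rz": 0.343}
    - {"x": -0.114, "y": -0.044, "z": 0.019, "rz": 0.457}
    - {"x": -0.142, "y": -0.055, "z": 0.024, "rz": 0.571}

```text
invalid input at $.rows[0]: expected keys hand, x, y, z, rx, ry, rz
```

Emit:
arm_command:
  rows:
    - {"x": -0.03, "y": 0.006, "z": 0.005, "rz": 0.114}
    - {"x": -0.06, "y": 0.012, "z": 0.01, "rz": 0.228}
    - {"x": -0.089, "y": 0.018, "z": 0.014, "rz": 0.343}
    - {"x": -0.119, "y": 0.024, "z": 0.019, "rz": 0.457}
    - {"x": -0.149, "y": 0.03, "z": 0.024, "rz": 0.571}

```text
invalid input at $.rows[0]: expected keys hand, x, y, z, rx, ry, rz
```

Emit:
arm_command:
  rows:
    - {"x": -0.022, "y": 0.021, "z": 0.005, "rz": 0.114}
    - {"x": -0.044, "y": 0.042, "z": 0.01, "rz": 0.228}
    - {"x": -0.065, "y": 0.064, "z": 0.014, "rz": 0.343}
    - {"x": -0.087, "y": 0.085, "z": 0.019, "rz": 0.457}
    - {"x": -0.109, "y": 0.106, "z": 0.024, "rz": 0.571}

```text
invalid input at $.rows[0]: expected keys hand, x, y, z, rx, ry, rz
```

Emit:
arm_command:
  rows:
    - {"hand": 0.085, "x": -0.03, "y": -0.01, "z": 0.005, "rx": 0, "ry": 0, "rz": 0.12}
    - {"hand": 0.085, "x": -0.06, "y": -0.02, "z": 0.01, "rx": 0, "ry": 0, "rz": 0.24}
    - {"hand": 0.085, "x": -0.09, "y": -0.03, "z": 0.015, "rx": 0, "ry": 0, "rz": 0.36}
    - {"hand": 0.085, "x": -0.12, "y": -0.045, "z": 0.02, "rx": 0, "ry": 0, "rz": 0.48}
    - {"hand": 0.085, "x": -0.142, "y": -0.055, "z": 0.024, "rx": 0, "ry": 0, "rz": 0.571}

```text
t: 0.52
tool_pos: [0.3179, 0.3725, 0.2065]
tool_rot: [1.487, 2.767, -0.003]
force: [0.0, 0.7, -0.0]
opening: 0.0849
grip_force: 0.0
```

Emit:
arm_command:
  rows:
    - {"hand": 0.085, "x": -0.03, "y": 0.006, "z": 0.005, "rx": 0, "ry": 0, "rz": 0.12}
    - {"hand": 0.085, "x": -0.06, "y": 0.012, "z": 0.01, "rx": 0, "ry": 0, "rz": 0.24}
    - {"hand": 0.085, "x": -0.09, "y": 0.018, "z": 0.015, "rx": 0, "ry": 0, "rz": 0.36}
    - {"hand": 0.085, "x": -0.12, "y": 0.024, "z": 0.02, "rx": 0, "ry": 0, "rz": 0.48}
    - {"hand": 0.085, "x": -0.149, "y": 0.03, "z": 0.024, "rx": 0, "ry": 0, "rz": 0.571}

```text
t: 0.93
tool_pos: [0.4255, 0.2662, 0.1826]
tool_rot: [-2.205, -2.237, 0.002]
force: [-1.3, 0.2, -0.4]
opening: 0.0852
grip_force: 0.0
```

Emit:
arm_command:
  rows:
    - {"hand": 0.085, "x": -0.02, "y": 0.02, "z": 0.005, "rx": 0, "ry": 0, "rz": 0.12}
    - {"hand": 0.085, "x": -0.045, "y": 0.04, "z": 0.01, "rx": 0, "ry": 0, "rz": 0.24}
    - {"hand": 0.085, "x": -0.065, "y": 0.065, "z": 0.015, "rx": 0, "ry": 0, "rz": 0.36}
    - {"hand": 0.085, "x": -0.087, "y": 0.085, "z": 0.02, "rx": 0, "ry": 0, "rz": 0.48}
    - {"hand": 0.085, "x": -0.109, "y": 0.106, "z": 0.024, "rx": 0, "ry": 0, "rz": 0.571}

```text
t: 1.35
tool_pos: [0.5336, 0.1596, 0.1584]
tool_rot: [-2.746, -1.526, 0.002]
force: [-0.3, 0.2, 0.0]
opening: 0.0851
grip_force: 0.0
```

Run:
```python
from h import *
m,p,d=cam("wrist"); cv2.imwrite("pics/w1.png",p[:,:,::-1])
h=cv2.cvtColor(p,cv2.COLOR_RGB2HSV); H,S,V=[h[...,i].astype(int) for i in range(3)]
mk=((H<8)|(H>172))&(S>150)&(V>60)
P=pts(m,d,mk); t=P[P[:,2]>.074]; r=cv2.minAreaRect(t[:,:2].astype(np.float32)); print(m["position"],len(t),np.percentile(P[:,2],[5,95]),r)
g=(H>45)&(H<80)&(S>120); print("green",g.sum(),np.median(pts(m,d,g),0) if g.any() else 0)
print(yaw()[:2])
```

```text
[0.57392039 0.22211732 0.30194139] 591 [0.02457281 0.08176656] ((0.5395656824111938, 0.15933021903038025), (0.045261189341545105, 0.00890487153083086), 60.508914947509766)
green 431 [0.52567835 0.21530994 0.0117821 ]
(array([0.53771647, 0.15588237, 0.15775397]), np.float64(-32.261328992223675))
```

View pics/w1.png

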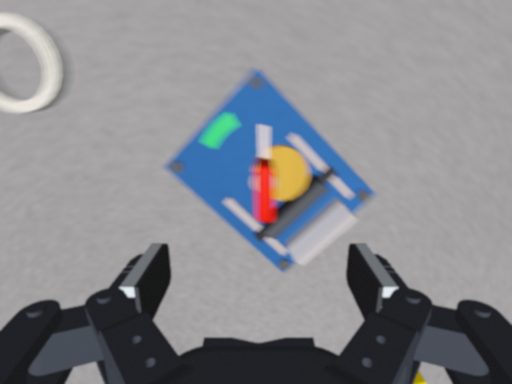

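The image is blurred because the arm was still settling: red grip at about (265,190), pointer (263,140), green mark (220,130). I'll hold briefly and measure once more.

Emit:
arm_command:
  rows:
    - {"hand": 0.06, "x": 0, "y": 0, "z": 0, "rx": 0, "ry": 0, "rz": 0}
    - {"hand": 0.06, "x": 0, "y": 0, "z": 0, "rx": 0, "ry": 0, "rz": 0}
    - {"hand": 0.06, "x": 0, "y": 0, "z": 0, "rx": 0, "ry": 0, "rz": 0}

```text
t: 1.65
tool_pos: [0.5323, 0.1614, 0.1591]
tool_rot: [-2.74, -1.535, 0.002]
force: [0.4, -0.2, 0.4]
opening: 0.0604
grip_force: 0.0
```

Run:
```python
from h import *
print(yaw()[:2])
m,p,d=cam("wrist")
h=cv2.cvtColor(p,cv2.COLOR_RGB2HSV); H,S,V=[h[...,i].astype(int) for i in range(3)]
mk=((H<8)|(H>172))&(S>150)&(V>60)
P=pts(m,d,mk); t=P[P[:,2]>.074]; r=cv2.minAreaRect(t[:,:2].astype(np.float32)); print(len(t),r)
g=(H>45)&(H<80)&(S>120); G=np.median(pts(m,d,g),0); print("green",G)
pp,y,_=yaw(); print(pp,y)
v=G[:2]-r[0]; print("green dir",np.degrees(np.arctan2(v[1],v[0])))
plan(pp,y,[*r[0],.048],-31.5,1)
```

```text
(array([0.53229602, 0.16137468, 0.15908866]), np.float64(-31.49776773905005))
920 ((0.5369787216186523, 0.16062580049037933), (0.04574764147400856, 0.012886672280728817), 59.283485412597656)
green [0.52248056 0.21796232 0.01193135]
[0.53228394 0.16165414 0.15928624] -31.470176101109317
green dir 104.19041542977017
call 0 x 0.002 y 0.005 z 0.111 rz 0.001
```

Emit:
arm_command:
  rows:
    - {"hand": 0.05, "x": 0.001, "y": 0.003, "z": 0.035, "rx": 0, "ry": 0, "rz": -0.01}
    - {"hand": 0.05, "x": 0.001, "y": 0.003, "z": 0.07, "rx": 0, "ry": 0, "rz": -0.01}
    - {"hand": 0.05, "x": 0.001, "y": 0.003, "z": 0.095, "rx": 0, "ry": 0, "rz": -0.01}
    - {"hand": 0.05, "x": 0.001, "y": 0.003, "z": 0.11, "rx": 0, "ry": 0, "rz": -0.01}
    - {"hand": 0.05, "x": 0.001, "y": 0.003, "z": 0.11, "rx": 0, "ry": 0, "rz": -0.01}

```text
t: 2.12
tool_pos: [0.5324, 0.1604, 0.0461]
tool_rot: [-2.731, -1.549, 0.011]
force: [-0.5, -0.4, -0.4]
opening: 0.0498
grip_force: 0.0
```

Emit:
arm_command:
  grip_force: 40
  rows:
    - {"hand": 0.03, "x": 0, "y": 0, "z": 0, "rx": 0, "ry": 0, "rz": 0}
    - {"hand": 0.01, "x": 0, "y": 0, "z": 0, "rx": 0, "ry": 0, "rz": 0}
    - {"hand": 0.005, "x": 0, "y": 0, "z": 0, "rx": 0, "ry": 0, "rz": 0}
    - {"hand": 0.005, "x": 0, "y": 0, "z": 0, "rx": 0, "ry": 0, "rz": 0}
    - {"hand": 0.005, "x": 0, "y": 0, "z": 0, "rx": 0, "ry": 0, "rz": 0}

```text
t: 2.53
tool_pos: [0.5364, 0.1617, 0.0512]
tool_rot: [-2.732, -1.547, -0.004]
force: [-3.9, 4.1, 6.9]
opening: 0.0131
grip_force: 40.8
```

Run:
```python
from h import *
p,y,Rm=yaw(); s=env.sense(); print(p,y,s["opening"],s["grip_force"],"tool-frame force",Rm.T@s["force"],s["wrist_torque"])
```

```text
[0.53644703 0.1617254  0.05117095] -30.935951935651854 0.013091339126893102 40.83712935447693 tool-frame force [ 1.5188276  -5.41493798 -6.94076984] [0.67200826 0.77607904 0.05562256]
```

Emit:
arm_command:
  grip_force: 60
  rows:
    - {"hand": 0.005, "x": 0, "y": -0.001, "z": 0, "rx": 0, "ry": 0, "rz": -0.08}
    - {"hand": 0.005, "x": 0, "y": -0.001, "z": 0, "rx": 0, "ry": 0, "rz": -0.16}
    - {"hand": 0.005, "x": 0, "y": -0.001, "z": 0, "rx": 0, "ry": 0, "rz": -0.24}
    - {"hand": 0.005, "x": 0, "y": -0.001, "z": 0, "rx": 0, "ry": 0, "rz": -0.32}
    - {"hand": 0.005, "x": 0, "y": -0.001, "z": 0, "rx": 0, "ry": 0, "rz": -0.4}

```text
t: 2.95
tool_pos: [0.5365, 0.1618, 0.0512]
tool_rot: [-2.368, -2.064, -0.006]
force: [-2.5, 2.3, 5.9]
opening: 0.0125
grip_force: 61.1
```

Run:
```python
from h import *
p,y,Rm=yaw(); s=env.sense(); print(p,y,s["opening"],s["grip_force"],"tool-frame force",Rm.T@s["force"],s["wrist_torque"])
```

```text
[0.53645465 0.16175785 0.05124807] -7.861335931137231 0.012477580848884966 61.05746805667877 tool-frame force [ 1.97144089 -2.77863007 -5.89356039] [ 0.47827545  0.55875291 -0.11665807]
```

Emit:
arm_command:
  rows:
    - {"hand": 0.005, "x": 0, "y": 0, "z": 0, "rx": 0, "ry": 0, "rz": -0.08}
    - {"hand": 0.005, "x": 0, "y": 0, "z": 0, "rx": 0, "ry": 0, "rz": -0.16}
    - {"hand": 0.005, "x": 0, "y": 0, "z": 0, "rx": 0, "ry": 0, "rz": -0.24}
    - {"hand": 0.005, "x": 0, "y": 0, "z": 0, "rx": 0, "ry": 0, "rz": -0.32}
    - {"hand": 0.005, "x": 0, "y": 0, "z": 0, "rx": 0, "ry": 0, "rz": -0.4}

```text
t: 3.37
tool_pos: [0.5365, 0.1617, 0.0513]
tool_rot: [1.911, 2.493, 0.006]
force: [-2.6, 2.3, 5.5]
opening: 0.013
grip_force: 61.1
```

Emit:
arm_command:
  rows:
    - {"hand": 0.005, "x": 0, "y": 0, "z": 0, "rx": 0, "ry": 0, "rz": -0.01}
    - {"hand": 0.03, "x": 0, "y": 0, "z": 0, "rx": 0, "ry": 0, "rz": -0.01}
    - {"hand": 0.06, "x": 0, "y": 0, "z": 0, "rx": 0, "ry": 0, "rz": -0.01}
    - {"hand": 0.06, "x": 0, "y": 0, "z": -0.03, "rx": 0, "ry": 0, "rz": -0.01}
    - {"hand": 0.06, "x": 0, "y": 0, "z": -0.07, "rx": 0, "ry": 0, "rz": -0.01}

```text
t: 3.78
tool_pos: [0.5325, 0.1594, 0.1168]
tool_rot: [-1.902, -2.495, 0.011]
force: [0.4, 0.3, -0.4]
opening: 0.0598
grip_force: 0.0
```

Emit:
arm_command:
  rows:
    - {"hand": 0.06, "x": 0, "y": 0, "z": -0.03, "rx": 0, "ry": 0, "rz": 0}
    - {"hand": 0.06, "x": 0, "y": 0, "z": -0.04, "rx": 0, "ry": 0, "rz": 0}
    - {"hand": 0.06, "x": 0, "y": 0, "z": -0.04, "rx": 0, "ry": 0, "rz": 0}
    - {"hand": 0.06, "x": 0, "y": 0, "z": -0.04, "rx": 0, "ry": 0, "rz": 0}

```text
t: 4.12
tool_pos: [0.5358, 0.1606, 0.1594]
tool_rot: [1.903, 2.498, 0.001]
force: [-0.5, -0.3, -1.2]
opening: 0.0599
grip_force: 0.0
```

Run:
```python
from h import *
m,p,d=cam("wrist"); cv2.imwrite("pics/w2.png",p[:,:,::-1])
h=cv2.cvtColor(p,cv2.COLOR_RGB2HSV); H,S,V=[h[...,i].astype(int) for i in range(3)]
mk=((H<8)|(H>172))&(S>150)&(V>60)
P=pts(m,d,mk); t=P[P[:,2]>.074]; r=cv2.minAreaRect(t[:,:2].astype(np.float32)); print(len(t),r)
g=(H>45)&(H<80)&(S>120); Q=pts(m,d,g); G=np.median(Q,0); print("green",G)
v=Q[:,:2]-r[0]; a=np.degrees(np.arctan2(v[:,1],v[:,0])); print("green dirs",np.percentile(a,[1,50,99]))
pp,y,_=yaw(); print(pp,y)
print("to gauge"); plan(pp,y,[.5434,-.1372,.16],-15.5,2)
```

```text
908 ((0.5365833640098572, 0.16171397268772125), (0.013367735780775547, 0.044231973588466644), 14.990680694580078)
green [0.52177255 0.21792857 0.01190914]
green dirs [ 87.55588651 104.74663323 121.51108788]
[0.53477921 0.16037032 0.15813097] 15.397133614068698
to gauge
call 0 x -0.145 y -0.035 z -0.001 rz 0.270
call 1 x -0.149 y 0.004 z -0.001 rz 0.270
```

View pics/w2.png

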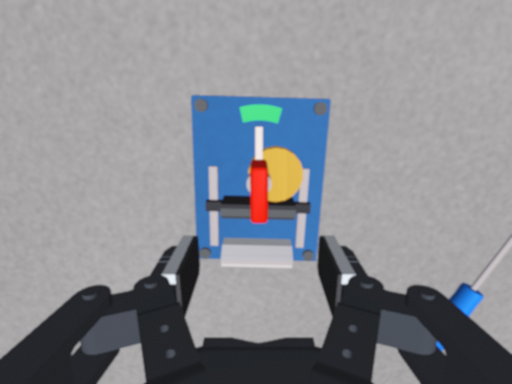

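The pointer (258,140) stands over the middle of the green mark (260,113), bar at 105° against mark at 104.7°. Fence and jaw are visible, so I measure the gap from here and then move to the gauge.

Run:
```python
from h import *
m,p,d=cam("wrist")
k=np.zeros(d.shape,bool); k[190:275,190:325]=1
P=pts(m,d,k); P=P[(P[:,2]>.033)&(P[:,2]<.045)]
a=np.radians(13.9); X=np.array([np.cos(a),np.sin(a)]);Y=np.array([-np.sin(a),np.cos(a)])
o=np.array([.5498,.1081]); u=(P[:,:2]-o)@X; v=(P[:,:2]-o)@Y
for n,s in(("fence",v<-.005),("jaw",(v>.005)&(v<.04))):
    print(n,s.sum(),"u",np.percentile(u[s],[1,50,99]).round(4),"v",np.percentile(v[s],[1,10,50,90,99]).round(4), cv2.minAreaRect(P[s,:2].astype(np.float32)))
```

```text
fence 1170 u [-0.0341  0.0003  0.0343] v [-0.0335 -0.0317 -0.0228 -0.0191 -0.0177] ((0.5559227466583252, 0.08333081007003784), (0.0698661282658577, 0.01713559776544571), 14.334020614624023)
jaw 866 u [-0.0344 -0.0083  0.0342] v [0.0168 0.0218 0.0268 0.0316 0.0321] ((0.5437526702880859, 0.1319129765033722), (0.06956738978624344, 0.015999121591448784), 13.876909255981445)
```

Emit:
arm_command:
  rows:
    - {"hand": 0.07, "x": -0.03, "y": -0.007, "z": 0, "rx": 0, "ry": 0, "rz": 0.055}
    - {"hand": 0.07, "x": -0.06, "y": -0.014, "z": 0, "rx": 0, "ry": 0, "rz": 0.11}
    - {"hand": 0.07, "x": -0.09, "y": -0.021, "z": 0, "rx": 0, "ry": 0, "rz": 0.165}
    - {"hand": 0.07, "x": -0.12, "y": -0.028, "z": 0, "rx": 0, "ry": 0, "rz": 0.22}
    - {"hand": 0.07, "x": -0.145, "y": -0.035, "z": 0, "rx": 0, "ry": 0, "rz": 0.27}

```text
t: 4.63
tool_pos: [0.5387, 0.0098, 0.157]
tool_rot: [-2.224, -2.215, 0.005]
force: [0.5, 0.8, -0.2]
opening: 0.0701
grip_force: 0.0
```

Emit:
arm_command:
  rows:
    - {"hand": 0.07, "x": -0.035, "y": 0.001, "z": 0, "rx": 0, "ry": 0, "rz": 0.065}
    - {"hand": 0.07, "x": -0.07, "y": 0.002, "z": 0, "rx": 0, "ry": 0, "rz": 0.13}
    - {"hand": 0.07, "x": -0.11, "y": 0.003, "z": 0, "rx": 0, "ry": 0, "rz": 0.2}
    - {"hand": 0.07, "x": -0.149, "y": 0.004, "z": 0, "rx": 0, "ry": 0, "rz": 0.27}
    - {"hand": 0.07, "x": -0.149, "y": 0.004, "z": 0, "rx": 0, "ry": 0, "rz": 0.27}

```text
t: 5.05
tool_pos: [0.5431, -0.1436, 0.1571]
tool_rot: [2.509, 1.889, -0.006]
force: [0.8, -0.5, 1.0]
opening: 0.07
grip_force: 0.0
```

Emit:
arm_command:
  rows:
    - {"hand": 0.07, "x": 0, "y": 0, "z": 0, "rx": 0, "ry": 0, "rz": 0}
    - {"hand": 0.07, "x": 0, "y": 0, "z": 0, "rx": 0, "ry": 0, "rz": 0}
    - {"hand": 0.07, "x": 0, "y": 0, "z": 0, "rx": 0, "ry": 0, "rz": 0}

```text
t: 5.3
tool_pos: [0.5433, -0.1361, 0.1582]
tool_rot: [-2.498, -1.902, 0.002]
force: [0.6, -0.3, 0.1]
opening: 0.0702
grip_force: 0.0
```

Run:
```python
from h import *
m,p,d=cam("wrist"); cv2.imwrite("pics/w3.png",p[:,:,::-1])
P=pts(m,d,d>0); pp,y,_=yaw(); print(pp,y)
s=(np.hypot(P[:,0]-.5434,P[:,1]+.1372)<.045)&(P[:,2]>.07)&(P[:,2]<.088); t=P[s]; print(len(t),np.median(t[:,2]))
r=cv2.minAreaRect(t[:,:2].astype(np.float32)); print(r)
plan(pp,y,[*r[0],.041],-15.5,1)
```

```text
[ 0.54354077 -0.13588298  0.15850214] -15.405462140961019
1227 0.07879146706765755
((0.5450075268745422, -0.13781091570854187), (0.020319392904639244, 0.035531725734472275), 75.38565826416016)
call 0 x -0.001 y 0.002 z 0.118 rz 0.002
```

View pics/w3.png

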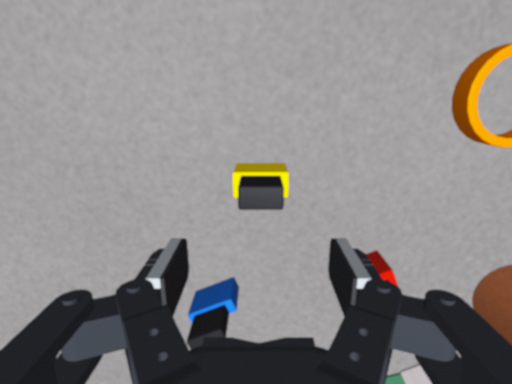

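The gauge's grip sits at (262,192) between the fingers, top at 78.8 mm and sized 35.5 × 20 mm. I descend and grip it.

Emit:
arm_command:
  grip_force: 40
  rows:
    - {"hand": 0.06, "x": -0.001, "y": 0.002, "z": 0.035, "rx": 0, "ry": 0, "rz": -0.01}
    - {"hand": 0.06, "x": -0.001, "y": 0.002, "z": 0.07, "rx": 0, "ry": 0, "rz": -0.01}
    - {"hand": 0.06, "x": -0.001, "y": 0.002, "z": 0.1, "rx": 0, "ry": 0, "rz": -0.01}
    - {"hand": 0.06, "x": -0.001, "y": 0.002, "z": 0.114, "rx": 0, "ry": 0, "rz": -0.01}
    - {"hand": 0.06, "x": -0.001, "y": 0.002, "z": 0.114, "rx": 0, "ry": 0, "rz": -0.01}

```text
t: 5.77
tool_pos: [0.5422, -0.1364, 0.0415]
tool_rot: [-2.484, -1.913, 0.008]
force: [-1.3, 0.3, 0.6]
opening: 0.0597
grip_force: 0.0
```

Emit:
arm_command:
  rows:
    - {"hand": 0.06, "x": 0, "y": 0, "z": 0, "rx": 0, "ry": 0, "rz": 0}
    - {"hand": 0.045, "x": 0, "y": 0, "z": 0, "rx": 0, "ry": 0, "rz": 0}
    - {"hand": 0.025, "x": 0, "y": 0, "z": 0, "rx": 0, "ry": 0, "rz": 0}
    - {"hand": 0.025, "x": 0, "y": 0, "z": 0, "rx": 0, "ry": 0, "rz": 0}
    - {"hand": 0.025, "x": 0, "y": 0, "z": 0, "rx": 0, "ry": 0, "rz": 0}

```text
t: 6.18
tool_pos: [0.547, -0.1389, 0.047]
tool_rot: [2.49, 1.913, 0.004]
force: [-1.3, 0.4, 4.8]
opening: 0.0358
grip_force: 42.5
```

Emit:
arm_command:
  rows:
    - {"hand": 0.025, "x": 0, "y": 0, "z": -0.02, "rx": 0, "ry": 0, "rz": 0}
    - {"hand": 0.025, "x": 0, "y": 0, "z": -0.05, "rx": 0, "ry": 0, "rz": 0}
    - {"hand": 0.025, "x": 0, "y": 0, "z": -0.08, "rx": 0, "ry": 0, "rz": 0}
    - {"hand": 0.025, "x": 0, "y": 0, "z": -0.11, "rx": 0, "ry": 0, "rz": 0}
    - {"hand": 0.025, "x": 0, "y": 0, "z": -0.11, "rx": 0, "ry": 0, "rz": 0}

```text
t: 6.6
tool_pos: [0.5499, -0.1401, 0.162]
tool_rot: [2.484, 1.908, 0.011]
force: [1.3, -0.7, -1.1]
opening: 0.0357
grip_force: 42.5
```

Run:
```python
from h import *
pp,y,_=yaw(); s=env.sense(); print(pp,y,s["opening"],s["force"])
m,p,d=cam("wrist"); h=cv2.cvtColor(p,cv2.COLOR_RGB2HSV); H,S,V=[h[...,i].astype(int) for i in range(3)]
g=(H>20)&(H<35)&(S>130); Q=pts(m,d,g); print("yellow px",g.sum(),Q.mean(0), cv2.minAreaRect(Q[:,:2].astype(np.float32)),np.percentile(Q[:,2],[2,50,98]))
plan(pp,y,[.5498,.1077,pp[2]],13.9,2)
```

```text
[ 0.54987863 -0.14006856  0.16197547] -14.965728721336221 0.03574482504149485 [ 1.28905481 -0.66204953 -1.05671947]
yellow px 3921 [ 0.61581322 -0.12653485  0.10963132] ((0.658122181892395, -0.12271777540445328), (0.0860021635890007, 0.26168420910835266), 89.13967895507812) [0.02464309 0.13884923 0.1628451 ]
call 0 x 0.120 y -0.032 z -0.000 rz -0.252
call 1 x 0.124 y -0.001 z -0.000 rz -0.252
```

Emit:
arm_command:
  rows:
    - {"hand": 0.025, "x": 0.025, "y": -0.006, "z": 0, "rx": 0, "ry": 0, "rz": -0.05}
    - {"hand": 0.025, "x": 0.05, "y": -0.012, "z": 0, "rx": 0, "ry": 0, "rz": -0.1}
    - {"hand": 0.025, "x": 0.075, "y": -0.019, "z": 0, "rx": 0, "ry": 0, "rz": -0.15}
    - {"hand": 0.025, "x": 0.1, "y": -0.026, "z": 0, "rx": 0, "ry": 0, "rz": -0.2}
    - {"hand": 0.025, "x": 0.12, "y": -0.032, "z": 0, "rx": 0, "ry": 0, "rz": -0.252}

```text
t: 7.07
tool_pos: [0.5446, -0.0131, 0.1539]
tool_rot: [-2.227, -2.213, 0.002]
force: [1.0, -0.9, -1.7]
opening: 0.0355
grip_force: 42.4
```

Emit:
arm_command:
  rows:
    - {"hand": 0.025, "x": 0.03, "y": 0, "z": 0, "rx": 0, "ry": 0, "rz": -0.06}
    - {"hand": 0.025, "x": 0.06, "y": 0, "z": 0, "rx": 0, "ry": 0, "rz": -0.12}
    - {"hand": 0.025, "x": 0.09, "y": -0.001, "z": 0, "rx": 0, "ry": 0, "rz": -0.18}
    - {"hand": 0.025, "x": 0.11, "y": -0.001, "z": 0, "rx": 0, "ry": 0, "rz": -0.22}
    - {"hand": 0.025, "x": 0.124, "y": -0.001, "z": 0, "rx": 0, "ry": 0, "rz": -0.252}

```text
t: 7.48
tool_pos: [0.5449, 0.1112, 0.154]
tool_rot: [-1.93, -2.477, 0.002]
force: [0.3, -0.4, -1.0]
opening: 0.0355
grip_force: 42.4
```

Emit:
arm_command:
  rows:
    - {"hand": 0.025, "x": 0, "y": 0, "z": 0, "rx": 0, "ry": 0, "rz": 0}
    - {"hand": 0.025, "x": 0, "y": 0, "z": 0, "rx": 0, "ry": 0, "rz": 0}
    - {"hand": 0.025, "x": 0, "y": 0, "z": 0, "rx": 0, "ry": 0, "rz": 0}
    - {"hand": 0.025, "x": 0, "y": 0, "z": 0, "rx": 0, "ry": 0, "rz": 0}

```text
t: 7.82
tool_pos: [0.5457, 0.1081, 0.155]
tool_rot: [-1.938, -2.472, 0.001]
force: [0.5, 0.3, -2.1]
opening: 0.0359
grip_force: 42.4
```

Run:
```python
from h import *
pp,y,Rm=yaw(); print(pp,y,Rm[:,2])
m,p,d=cam("wrist"); cv2.imwrite("pics/w4.png",p[:,:,::-1])
h=cv2.cvtColor(p,cv2.COLOR_RGB2HSV); H,S,V=[h[...,i].astype(int) for i in range(3)]
g=(H>20)&(H<35)&(S>130); g[:230]=0; g[:,:150]=0;g[:,360:]=0; Q=pts(m,d,g); print(g.sum(),np.median(Q,0))
v,u=np.nonzero(g); print("px",u.min(),u.max(),v.min(),v.max())
plan(pp,y,[.5498,.1077,.06],13.9,1)
```

```text
[0.54574934 0.10810552 0.1550089 ] 13.813817019915023 [-5.94969100e-04 -6.42987030e-04 -9.99999616e-01]
86 [0.55950377 0.11777735 0.15258467]
px 210 302 230 235
call 0 x -0.001 y 0.004 z 0.095 rz -0.002
```

View pics/w4.png

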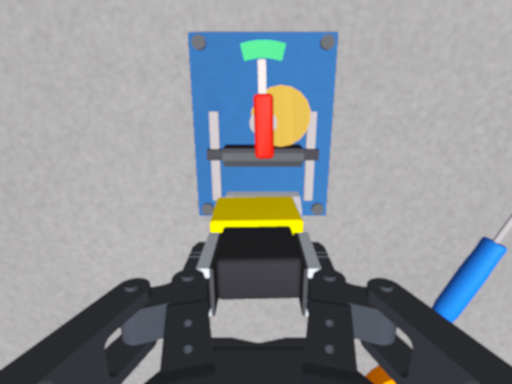

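Pointer still on its mark, and the gauge is held straight above the gap. Lowering to just above the lead-in, then inserting slowly.

Emit:
arm_command:
  rows:
    - {"hand": 0.025, "x": -0.001, "y": 0.004, "z": 0.02, "rx": 0, "ry": 0, "rz": 0}
    - {"hand": 0.025, "x": -0.001, "y": 0.004, "z": 0.04, "rx": 0, "ry": 0, "rz": 0}
    - {"hand": 0.025, "x": -0.001, "y": 0.004, "z": 0.055, "rx": 0, "ry": 0, "rz": 0}
    - {"hand": 0.025, "x": -0.001, "y": 0.004, "z": 0.06, "rx": 0, "ry": 0, "rz": 0}
    - {"hand": 0.025, "x": -0.001, "y": 0.004, "z": 0.06, "rx": 0, "ry": 0, "rz": 0}

```text
t: 8.28
tool_pos: [0.5487, 0.1082, 0.0939]
tool_rot: [-1.936, -2.471, 0.004]
force: [0.5, -0.1, -1.4]
opening: 0.0354
grip_force: 42.4
```

Emit:
arm_command:
  rows:
    - {"hand": 0.025, "x": 0, "y": 0, "z": 0, "rx": 0, "ry": 0, "rz": 0}
    - {"hand": 0.025, "x": 0, "y": 0, "z": 0.005, "rx": 0, "ry": 0, "rz": 0}
    - {"hand": 0.025, "x": 0, "y": 0, "z": 0.01, "rx": 0, "ry": 0, "rz": 0}
    - {"hand": 0.025, "x": 0, "y": 0, "z": 0.014, "rx": 0, "ry": 0, "rz": 0}
    - {"hand": 0.025, "x": 0, "y": 0, "z": 0.018, "rx": 0, "ry": 0, "rz": 0}

```text
t: 8.7
tool_pos: [0.5502, 0.1094, 0.0772]
tool_rot: [1.936, 2.474, 0.001]
force: [0.1, -0.6, -2.0]
opening: 0.0354
grip_force: 42.4
```

Run:
```python
from h import *
pp,y,Rm=yaw(); s=env.sense(); print(pp,y,Rm.T@s["force"],s["wrist_torque"])
e=pp[:2]-[.5498,.1077]; a=np.radians(13.9); print("lane xy",e@[np.cos(a),np.sin(a)],e@[-np.sin(a),np.cos(a)])
```

```text
[0.55017416 0.10940561 0.07723229] 13.923408838807322 [-0.57028019 -0.06738799  2.01566793] [-0.0237573  -0.014747    0.03068134]
lane xy 0.0007729360798340812 0.0015657804174164154
```

Emit:
arm_command:
  rows:
    - {"hand": 0.025, "x": -0.001, "y": 0, "z": 0.003, "rx": 0, "ry": 0, "rz": 0}
    - {"hand": 0.025, "x": -0.001, "y": 0, "z": 0.006, "rx": 0, "ry": 0, "rz": 0}
    - {"hand": 0.025, "x": -0.001, "y": 0, "z": 0.009, "rx": 0, "ry": 0, "rz": 0}
    - {"hand": 0.025, "x": -0.001, "y": 0, "z": 0.012, "rx": 0, "ry": 0, "rz": 0}
    - {"hand": 0.025, "x": -0.001, "y": 0, "z": 0.015, "rx": 0, "ry": 0, "rz": 0}

```text
t: 9.12
tool_pos: [0.5503, 0.1084, 0.062]
tool_rot: [1.936, 2.474, 0.0]
force: [-0.6, 0.5, -2.4]
opening: 0.0361
grip_force: 42.4
```

Emit:
arm_command:
  rows:
    - {"hand": 0.025, "x": 0, "y": 0, "z": 0.001, "rx": 0, "ry": 0, "rz": 0}
    - {"hand": 0.025, "x": 0, "y": 0, "z": 0.002, "rx": 0, "ry": 0, "rz": 0}
    - {"hand": 0.025, "x": 0, "y": 0, "z": 0.003, "rx": 0, "ry": 0, "rz": 0}
    - {"hand": 0.025, "x": 0, "y": 0, "z": 0.004, "rx": 0, "ry": 0, "rz": 0}
    - {"hand": 0.025, "x": 0, "y": 0, "z": 0.004, "rx": 0, "ry": 0, "rz": 0}

```text
t: 9.53
tool_pos: [0.5502, 0.1084, 0.0582]
tool_rot: [-1.936, -2.474, 0.0]
force: [-0.3, -0.2, -0.8]
opening: 0.0355
grip_force: 42.4
```

Run:
```python
from h import *
pp,y,Rm=yaw(); s=env.sense(); print(pp,y,Rm.T@s["force"],s["wrist_torque"])
e=pp[:2]-[.5498,.1077]; a=np.radians(13.9); print("lane xy",e@[np.cos(a),np.sin(a)],e@[-np.sin(a),np.cos(a)])
```

```text
[0.55024232 0.10836397 0.05821511] 13.920352705145202 [-0.1418054  -0.29438763  0.78643335] [-0.03638426 -0.017421   -0.0125066 ]
lane xy 0.0005888706682948207 0.000538265204456965
```

Nearly seated. I go 2 mm further until contact, then open and lift away.

Emit:
arm_command:
  rows:
    - {"hand": 0.025, "x": 0, "y": 0, "z": 0.001, "rx": 0, "ry": 0, "rz": 0}
    - {"hand": 0.025, "x": 0, "y": 0, "z": 0.0015, "rx": 0, "ry": 0, "rz": 0}
    - {"hand": 0.025, "x": 0, "y": 0, "z": 0.002, "rx": 0, "ry": 0, "rz": 0}
    - {"hand": 0.025, "x": 0, "y": 0, "z": 0.002, "rx": 0, "ry": 0, "rz": 0}

```text
t: 9.87
tool_pos: [0.5504, 0.1084, 0.0571]
tool_rot: [1.935, 2.474, 0.001]
force: [-1.8, -1.1, 4.0]
opening: 0.0362
grip_force: 42.5
```

Emit:
arm_command:
  rows:
    - {"hand": 0.04, "x": 0, "y": 0, "z": 0, "rx": 0, "ry": 0, "rz": 0}
    - {"hand": 0.05, "x": 0, "y": 0, "z": 0, "rx": 0, "ry": 0, "rz": 0}
    - {"hand": 0.06, "x": 0, "y": 0, "z": 0, "rx": 0, "ry": 0, "rz": 0}
    - {"hand": 0.065, "x": 0, "y": 0, "z": 0, "rx": 0, "ry": 0, "rz": 0}
    - {"hand": 0.065, "x": 0, "y": 0, "z": 0, "rx": 0, "ry": 0, "rz": 0}

```text
t: 10.28
tool_pos: [0.5504, 0.1084, 0.0562]
tool_rot: [1.936, 2.474, 0.0]
force: [0.5, -0.7, -0.4]
opening: 0.0649
grip_force: 0.0
```

Emit:
arm_command:
  rows:
    - {"hand": 0.065, "x": 0, "y": 0, "z": -0.02, "rx": 0, "ry": 0, "rz": 0}
    - {"hand": 0.065, "x": 0, "y": 0, "z": -0.05, "rx": 0, "ry": 0, "rz": 0}
    - {"hand": 0.065, "x": 0, "y": 0, "z": -0.08, "rx": 0, "ry": 0, "rz": 0}
    - {"hand": 0.065, "x": 0, "y": 0, "z": -0.11, "rx": 0, "ry": 0, "rz": 0}
    - {"hand": 0.065, "x": 0, "y": 0, "z": -0.11, "rx": 0, "ry": 0, "rz": 0}

```text
t: 10.7
tool_pos: [0.5543, 0.1091, 0.1725]
tool_rot: [1.932, 2.469, 0.013]
force: [1.3, 0.9, 0.6]
opening: 0.0649
grip_force: 0.0
```

Emit:
arm_command:
  rows:
    - {"hand": 0.065, "x": 0, "y": 0, "z": 0, "rx": 0, "ry": 0, "rz": 0}
    - {"hand": 0.065, "x": 0, "y": 0, "z": 0, "rx": 0, "ry": 0, "rz": 0}
    - {"hand": 0.065, "x": 0, "y": 0, "z": 0, "rx": 0, "ry": 0, "rz": 0}

```text
t: 10.95
tool_pos: [0.5492, 0.1081, 0.1649]
tool_rot: [-1.935, -2.473, 0.003]
force: [-0.4, 0.3, -0.2]
opening: 0.0652
grip_force: 0.0
```

Run:
```python
from h import *
m,p,d=cam("wrist"); cv2.imwrite("pics/w5.png",p[:,:,::-1])
P=pts(m,d,d>0); s=(np.hypot(P[:,0]-.5498,P[:,1]-.1077)<.035)&(P[:,2]>.083)&(P[:,2]<.1); t=P[s]
print(len(t),np.percentile(t[:,2],[5,50,95]),cv2.minAreaRect(t[:,:2].astype(np.float32)))
h=cv2.cvtColor(p,cv2.COLOR_RGB2HSV); H,S,V=[h[...,i].astype(int) for i in range(3)]
P=pts(m,d,((H<8)|(H>172))&(S>150)&(V>60)); t=P[P[:,2]>.074]; print("red",cv2.minAreaRect(t[:,:2].astype(np.float32)))
```

```text
1225 [0.08615753 0.0887945  0.08988747] ((0.5483564138412476, 0.10792805254459381), (0.03592880442738533, 0.020069336518645287), 14.12623405456543)
red ((0.5369791388511658, 0.16041968762874603), (0.013744323514401913, 0.04441090300679207), 14.843017578125)
```

View pics/w5.png

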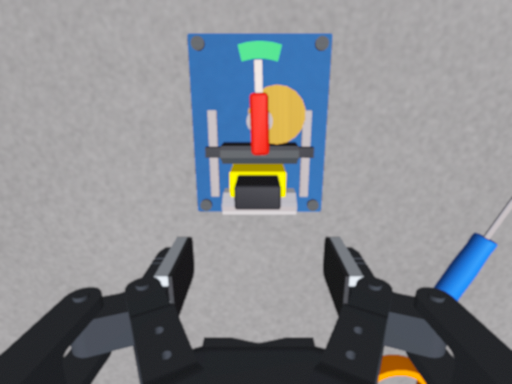

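The gauge (258,187) stands seated with its top at 88.8 mm (nominal 88) and its axis at 14.1°. The pointer (258,75) is still on the mark (260,50). Handing in.

```bash
python3 -c "
from workcell import env
print(env.close_job())"
```

```text
the job is handed in; nothing more can be done
None
```

Job handed in at about 11 s of the 51 s allowed: the last camera check showed the eccentric's pointer near the middle of the green mark and the yellow gauge released, seated and upright in the gap; the judge's result was not shown.

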